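Date-stamp a prep tub

TASK

Lift the tub with the green lid out of the white basket and, keeping it upright, set it down gently on the date stamper's sliding stage, square and centred between the four orange stops with equal gaps all round, and let go. Then push the stage fully home under the stamping arm, and only then press the green start button all the way down and let it spring back. Leave the tub and stage there, and leave everything else where it is.

Things in the scene. Friction and masses are not known exactly. Their poses are not given: they have to be found in the camera images.
- green_tub: tub, a closed box with white sides and a green lid with a pale label: 92 long (its x) x 54 wide (its y) x 70 mm tall, straight sides, about 0.3 kg; origin at the centre of its underside, z up. The one to stamp; it stands upright in one of three places in the basket.
- red_tub: tub, a closed box with white sides and a red lid with a pale label: 92 long (its x) x 54 wide (its y) x 70 mm tall, straight sides, about 0.3 kg; origin at the centre of its underside, z up. Stays in the basket.
- blue_tub: tub, a closed box with white sides and a blue lid with a pale label: 92 long (its x) x 54 wide (its y) x 70 mm tall, straight sides, about 0.3 kg; origin at the centre of its underside, z up. Stays in the basket.
- basket: white open basket fixed to the table, 150 (x) x 320 (y) x 50 mm tall, walls and floor 5 mm; origin at the centre of its underside. Three tubs stand in a row along its y, about 96 mm apart, their lengths roughly along its x, free gaps of about 30 to 40 mm between and beside them; they stick out 25 mm above its rim
- stage_mid (a point): middle of the stage's flat top face, 35 mm above the table, halfway between the four orange stops; it moves with the stage. Its x is the way the stage slides home (away from the robot, under the arm), z up. The stops stand 12 mm tall; between them 110 mm are free along x and 72 mm along y, so a centred tub (lengthways along x) has 9 mm on every side. Stage plate 150 (x) x 110 mm (y)
- handle_top (a point): middle of the top edge of the stage's black handle, an upright plate 12 thick (along the stage's x), 70 wide and 45 mm tall above the stage's face (80 mm above the table), 102 mm in front (-x) of stage_mid; open space in front of it for pushing
- stage (a joint): stage slide in m: 0 fully out, 0.13 fully home (end stop), starts between 0 and 0.03; it moves along the +x of stage_mid against about 3 to 5 N of friction and stays where it is left
- stamper: the date stamper, a grey bed with a white column and a white stamping arm 54 mm wide, fixed to the table; origin on the table below where stage_mid comes when home, axes as stage_mid. The arm runs from x -20 to +160 mm of it, its stamp pad 117 mm and its top 170 mm (a black cap on it 180 mm) above the table; the column (175 mm tall, 64 mm wide) begins at x +90 mm. The stamp itself does not move
- start_top (a point): middle of the top of the round green start button (36 mm dia), 52 mm above the table when up, on a low grey console to the right of the stage as seen from the robot, 155 mm towards -y and 160 mm towards -x of the stamper's origin
- start (a joint): button travel in m, 0 up, 0.006 fully down (5 N); springs back when let go; pressed straight down
- squeeze_bottle: clear squeeze bottle, orange nozzle, 60 dia x 185 mm tall; a bystander, leave it alone
- bowl: steel bowl, 150 mm across, 60 mm tall; a bystander, leave it alone
- pepper_jar: glass jar, red cap, 56 dia x 90 mm tall; a bystander, leave it alone
- soy_bottle: amber glass bottle, 64 dia x 170 mm tall; a bystander, leave it alone
- cup: blue ceramic cup, 72 mm across, 75 mm tall; a bystander, leave it alone
Things that resemble listed ones, but are neither listed nor needed, are in the scene too. Leave any yellow look-alike of the red_tub alone.

How it is judged:
By the outcome, as a careful person would: the job done as asked, in the order asked, and still so for the second after the job is handed in, with the robot touching nothing.
It also fails if it takes over 53 s, if anything falls off the work surface, if the arm or the gripper's body presses on something with over 40 N, if the wrist force passes 120 N, or if a joint passes its speed limit or range.

ROBOT

A 6-joint arm with a two-finger parallel gripper is mounted at the origin on the work surface. World frame = base frame: x ahead of the robot, y to its left, z up, the work surface at z = 0. Lengths are in mm, angles in rad, forces in N, time in s.
With the tool pointing down it reaches from about 300 to 750 mm from the base axis. Payload 8.5 kg.
Tool frame: the origin (TCP) lies where the fingers leave the gripper's body, on its centre line; the fingertips stand robot.tip_reach ahead of it and the grasp point (between the pads) lies 54 mm ahead of it (robot.tip_reach is the distance from the TCP to the fingertips, in mm); z points along the fingers, y is the direction in which the jaws open and shut (so a half turn about z gives the same grasp; the last joint's range is limited). The gripper opens to 85 mm and grips with 20 to 120 N. Pads are 22 mm wide; open, the fingers measure 114 mm over their backs; the gripper's body (76 mm by 85 mm) begins 54 mm behind the grasp point. The pads swing forward as they close: fully open they stand 13 mm farther back than shut.
Start: joints at [-1.528, 0.381, 1.297, -0, 1.464, -0.215], TCP at [140.22, -531.808, 303.922] pointing down, gripper open.
Joint ranges: [-3.11, 3.11], [-0.89, 2.33], [0.22, 2.48], [-1.42, 4.56], [0.17, 2.85], [-2.88, 2.88]. Speed limits (rad/s): [2.39, 2.39, 3.14, 3.14, 3.14, 3.14].

INTERFACE

Orientations are given as a rotation vector (axis times angle).
In Python, from plant import robot gives the robot as it stands. The module is installed in compiled form; this text tells all that it offers. Calls block until the motion is done:
- robot.movep(position, orientation): joint-space move of the TCP to a pose.
- robot.move_straight(position, rot=None, speed=150, stop_force=None): straight line of the TCP; rot=None keeps the orientation; speed is the mean speed in mm/s. With stop_force (N) it stops when the force on the tool has changed by that much, and returns True; else False.
- robot.move_j(angles): joint-space move.
- robot.move_gripper(opening): finger opening in mm; the grip force is fixed at half the most; returns when the fingers have stopped.
- robot.hold(seconds).
- robot.solve_ik(position, orientation): joint angles nearest the present ones, or None.
- robot.grab_frame(name): name is "side" or "top"; returns a dict with "img" (384x512x3 uint8, red, green, blue), "z_map" (384x512 float32, mm along the optical axis (not along the pixel's ray), 0 where there is no reading), "camera_matrix" (3x3 intrinsics, pixels), "eye" and "attitude" of the camera in the world. Camera axes: x right, y down, z forward; pixel columns grow to the right and rows downward; lengths in mm; the calibration is good to about 2 mm. A picture is of the moment at which its call begins.
A pose or a line that the arm cannot do raises robot.PlanningError and nothing moves.
- robot.hand_in(): hands the job in, once; it reports no verdict.
Readings, each from a call of its own:
- robot.read_t(): time.
- robot.read_joint_positions(): joint angles.
- robot.read_qvel(): joint speeds.
- robot.read_tau(): joint torques, N m.
- robot.read_position(): TCP position.
- robot.read_eef_rot(): TCP orientation.
- robot.read_wrist_force(): force on the tool from outside, world axes, zero at the start.
- robot.read_wrist_torque(): the same for the moment, N m.
- robot.read_gripper_width(): finger opening in mm.
Only numpy, scipy, OpenCV 4.12 (cv2) and the standard library are available. Lean on these libraries where they do the work, as an engineer would, in place of code of your own. Each camera call takes 0.05 s, during which the arm holds its last target.

## Working session

There is one attempt and no reset: what is moved stays moved. The work goes in short steps, each a Python script; the robot and the scene stay as the last script left them, time stands still between calls to the robot, and variables do not carry over. Pictures are saved under pics/ and viewed, and the job is handed in when it is done.

```bash
mkdir -p pics
cat > h.py <<'E'
import numpy as np, cv2, pickle
from plant import robot
def snap(n,tag):
    f=robot.grab_frame(n); pickle.dump(f,open(f'{n}_{tag}.pkl','wb')); cv2.imwrite(f'pics/{n}_{tag}.png',f['img'][:,:,::-1]); return f
def load(n,tag): return pickle.load(open(f'{n}_{tag}.pkl','rb'))
def cloud(f):
    K=f['camera_matrix'];z=f['z_map'];h,w=z.shape;u,v=np.meshgrid(np.arange(w),np.arange(h))
    p=np.stack([(u-K[0,2])/K[0,0]*z,(v-K[1,2])/K[1,1]*z,z],-1)
    return p@R(f).T+np.array(f['eye'])
def R(f):
    a=np.array(f['attitude'],float)
    return a if a.shape==(3,3) else cv2.Rodrigues(a)[0]
def onplane(f,u,v,zw):
    K=f['camera_matrix'];d=R(f)@np.array([(u-K[0,2])/K[0,0],(v-K[1,2])/K[1,1],1]);e=np.array(f['eye']);return e+d*(zw-e[2])/d[2]
def crop(f,x0,y0,x1,y1,s,name):
    c=cv2.resize(f['img'][y0:y1,x0:x1,::-1],None,fx=s,fy=s,interpolation=cv2.INTER_CUBIC);cv2.imwrite(f'pics/{name}.png',c)
E
python3 - <<'E'
from h import *
for n in('side','top'):
    f=snap(n,'a');print(n,f['eye'],f['attitude'],f['camera_matrix'])
print(robot.tip_reach,robot.read_t(),robot.read_eef_rot(),robot.read_gripper_width())
E
```

```text
side [ 110.11286724  791.49539168 1114.81050325] [-0.61644948  2.72698111 -1.02390343] [[395.65382732   0.         257.90918378]
 [  0.         395.65382732 189.57021504]
 [  0.           0.           1.        ]]
top [ 266.10116903  -20.3306604  1964.71290427] [-2.18609674  2.13176693 -0.13584981] [[489.07371519   0.         251.1154077 ]
 [  0.         489.07371519 187.0294086 ]
 [  0.           0.           1.        ]]
72.6 0.1 [-3.11420971e+00 -4.03699888e-01 -2.22287712e-04] 85.24740089399704
```

View pics/top_a.png

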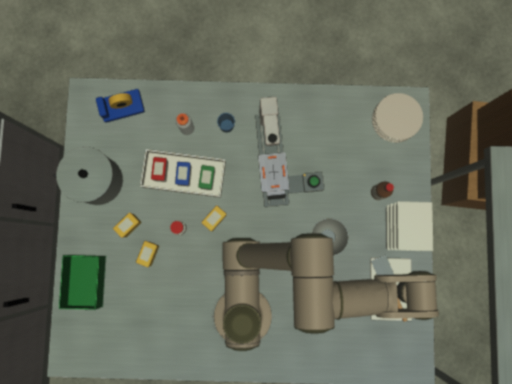

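View pics/side_a.png

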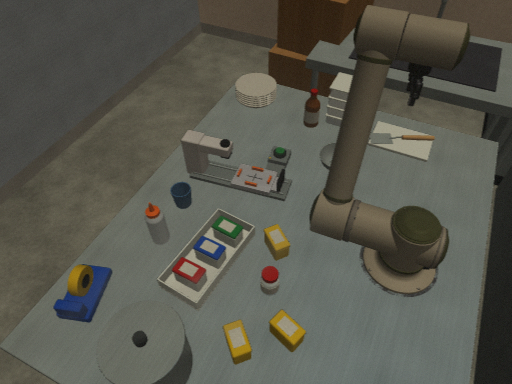

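The green tub is at top (206,177), at the right end of the basket. Things that could be mistaken for it are the blue tub (183,173), the red tub (159,168), the yellow look-alikes (214,217), (126,225) and (147,253), the green tray (83,281) and the start button (314,181).

Run:
```python
from h import *
f=load('top','a');crop(f,135,90,335,240,4,'c_top')
s=load('side','a');crop(s,155,120,305,300,3.3,'c_side')
hsvf=lambda f:cv2.cvtColor(f['img'],cv2.COLOR_RGB2HSV)
for n,g,box in(('top',f,(195,160,220,195)),('side',s,(205,210,250,250))):
    h=hsvf(g);m=np.zeros(h.shape[:2],np.uint8);x0,y0,x1,y1=box
    m[y0:y1,x0:x1]=((cv2.inRange(h,(40,80,30),(85,255,255)))[y0:y1,x0:x1])
    c=max(cv2.findContours(m,0,2)[0],key=cv2.contourArea);c=cv2.convexHull(c)
    P=np.array([onplane(g,u,v,75)[:2] for u,v in c[:,0]],np.float32)
    print(n,cv2.minAreaRect(P),cv2.minAreaRect(c))
    C=cloud(g);mm=cv2.drawContours(m*0,[c],-1,255,-1)>0;print('z',np.percentile(C[mm][:,2],[5,50,95]),np.median(C[mm],0))
h=hsvf(f)
for n,g,box in(('top',f,(255,145,295,195)),('side',s,(225,155,290,195))):
    h=hsvf(g);x0,y0,x1,y1=box
    m=cv2.inRange(h,(3,110,100),(18,255,255));k=m*0;k[y0:y1,x0:x1]=m[y0:y1,x0:x1]
    nn,_,st,ce=cv2.connectedComponentsWithStats(k)
    for i in range(1,nn):
        if st[i,4]>3: print(n,st[i],ce[i],onplane(g,*ce[i],47)[:2] if n=='top' else onplane(g,*ce[i],45)[:2])
```

```text
top ((535.39892578125, 153.79693603515625), (48.393798828125, 86.83071899414062), 83.4923324584961) ((206.21096801757812, 176.87860107421875), (12.392662048339844, 22.048294067382812), 8.746162414550781)
z [64.58677613 73.47012743 82.01567524] [535.27142803 154.15528411  73.47012743]
side ((534.8387451171875, 159.079833984375), (54.54304122924805, 91.90116119384766), 84.21514129638672) ((226.90000915527344, 226.70001220703125), (28.174455642700195, 14.758047103881836), 26.56505012512207)
z [67.38564934 75.40133059 79.28231111] [532.99105992 159.53807714  75.40133059]
top [269 156   7   2  12] [272.41666667 156.58333333] [ 627.63392886 -104.15125721]
top [283 166   2  10  15] [283.4 171. ] [ 570.67281336 -148.86550116]
top [263 168   2  10  15] [263.4 173. ] [560.62219818 -69.69378613]
top [272 185   7   3  11] [275. 186.] [ 509.8428832  -116.67106514]
side [252 166  12   4  22] [257.36363636 167.54545455] [ 574.39729614 -149.95509666]
side [237 169   5   6  17] [239.         171.64705882] [ 627.36366786 -101.27886047]
side [267 176   5   6  19] [269.05263158 178.57894737] [ 510.72684825 -117.03584274]
side [245 181  12   4  23] [250.26086957 182.47826087] [564.77416217 -70.10103925]
```

View pics/c_top.png

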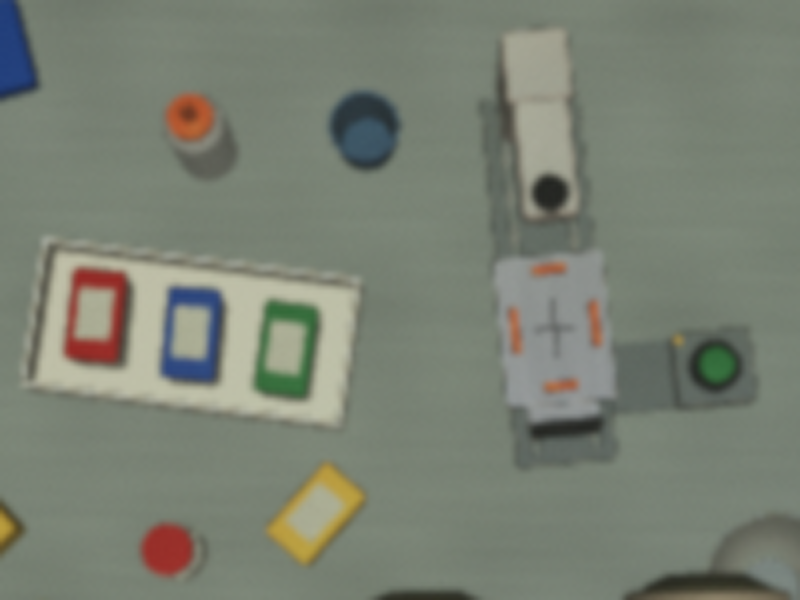

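View pics/c_side.png

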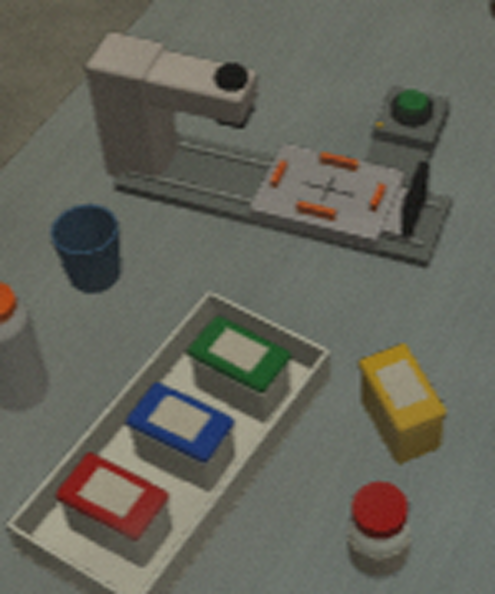

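```bash
cat >> h.py <<'E'
def up(f,box,s=8):
    x0,y0,x1,y1=box;return cv2.resize(f['img'][y0:y1,x0:x1],None,fx=s,fy=s,interpolation=cv2.INTER_CUBIC)
def uv(p,box,s=8): return (p[0]+.5)/s-.5+box[0],(p[1]+.5)/s-.5+box[1]
def rectof(f,box,mask,z,s=8):
    c=max(cv2.findContours(mask,0,1)[0],key=cv2.contourArea)
    P=np.array([onplane(f,*uv(q,box,s),z)[:2] for q in c[:,0]],np.float32)
    r=cv2.minAreaRect(P);M=cv2.moments(P.reshape(-1,1,2));cen=(M['m10']/M['m00'],M['m01']/M['m00'])
    b=cv2.boxPoints(r);e=[b[1]-b[0],b[2]-b[1]];e=max(e,key=np.linalg.norm);a=np.degrees(np.arctan2(e[1],e[0]));a=(a+90)%180-90
    return np.round(r[0],1),np.round(cen,1),np.round(sorted(r[1]),1),round(float(a),1)
E
python3 - <<'E'
from h import *
boxes={'top':((195,160,220,195),(300,168,328,196)),'side':((205,208,252,250),(268,138,292,168))}
for n in boxes:
    f=load(n,'a')
    b=boxes[n][0];I=up(f,b).astype(int);g=I[...,1]-I[...,0]
    m=((g>20)*255).astype(np.uint8)
    print(n,'lid',g.max(),rectof(f,b,m,75))
    # label: holes inside lid
    cs,hi=cv2.findContours(m,cv2.RETR_CCOMP,1);
    hs=[c for c,h in zip(cs,hi[0]) if h[3]>=0];c=max(hs,key=cv2.contourArea)
    k=cv2.drawContours(m*0,[c],-1,255,-1);print('  label',rectof(f,b,k,75))
    cv2.imwrite(f'pics/m_{n}.png',np.hstack([I[...,::-1].astype(np.uint8),cv2.cvtColor(m,8)]))
    b=boxes[n][1];I=up(f,b).astype(int);m=(((I[...,1]-I[...,0])>25)*255).astype(np.uint8)
    print('  btn',rectof(f,b,m,52))
    C=cloud(f);
# depth-based: lid points and stage plane
f=load('top','a');C=cloud(f)
for u,v in((206,177),(183,173),(273,172),(314,181),(270,120),(240,200)):print((u,v),np.round(np.median(C[v-1:v+2,u-1:u+2].reshape(-1,3),0),1))
f=load('side','a');C=cloud(f)
for u,v in((226,226),(254,175),(279,152)):print((u,v),np.round(np.median(C[v-1:v+2,u-1:u+2].reshape(-1,3),0),1))
E
```

```text
top lid 57 (array([535.8, 154.5]), array([535.8, 154.3]), array([53.4, 91.6]), -6.1)
  label (array([537.4, 155.3]), array([537.3, 155.3]), array([35. , 50.9]), -5.6)
  btn (array([ 534.3, -269. ]), array([ 534.3, -269.2]), array([35.7, 35.9]), 45.8)
side lid 58 (array([534.8, 158.3]), array([534.6, 158.2]), array([55.7, 93.3]), -6.5)
  label (array([537.2, 155.9]), array([537. , 155.5]), array([34.9, 51.3]), -5.7)
  btn (array([ 534.8, -268.9]), array([ 534.5, -268.1]), array([33.8, 35.2]), -66.0)
(206, 177) [535.  154.3  73.4]
(183, 173) [548.9 244.1  70.8]
(273, 172) [ 567.9 -108.3   33. ]
(314, 181) [ 532.8 -270.4   49.8]
(270, 120) [743.2 -86.9 169.4]
(240, 200) [456.   21.2  -4.1]
(226, 226) [537.4 157.7  77.2]
(254, 175) [ 573.1 -118.    35.2]
(279, 152) [ 530.8 -254.3   52.6]
```

View pics/m_side.png

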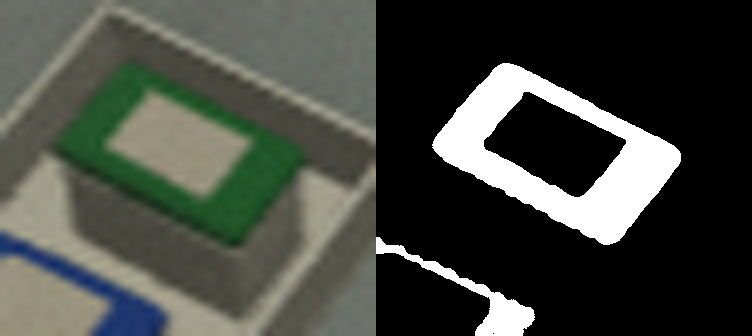

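```bash
cat >> h.py <<'E'
def stops(f,box,z=47,s=8,thr=35):
    I=up(f,box,s).astype(int);m=((I[...,0]-I[...,2]>thr)*255).astype(np.uint8)
    n,_,st,ce=cv2.connectedComponentsWithStats(m);ix=[i for i in range(1,n) if st[i,4]>250]
    P=np.array([onplane(f,*uv(ce[i],box,s),z)[:2] for i in ix]);return P,[int(st[i,4]) for i in ix]
def frame(P):
    # order along approx heading
    h=np.radians(7);X=P@[np.cos(h),np.sin(h)];Y=P@[-np.sin(h),np.cos(h)]
    F,B,L,Rr=P[X.argmax()],P[X.argmin()],P[Y.argmax()],P[Y.argmin()]
    d=(F-B);e=(L-Rr)
    return (F+B)/2,(L+Rr)/2,np.degrees(np.arctan2(d[1],d[0])),np.degrees(np.arctan2(-e[0],e[1])),np.linalg.norm(d),np.linalg.norm(e)
E
python3 - <<'E'
from h import *
for n,b in(('top',(255,145,295,190)),('side',(228,158,282,192))):
    f=load(n,'a')
    for t in(30,45):
        P,a=stops(f,b,46,thr=t);print(n,a,P.round(1).tolist());print([np.round(x,1) for x in frame(P)])
E
```

```text
top [1709, 2154, 2135, 1615] [[627.2, -101.5], [573.6, -148.7], [563.9, -69.4], [510.2, -116.0]]
[array([ 568.7, -108.8]), array([ 568.8, -109.1]), np.float64(7.1), np.float64(7.0), np.float64(117.9), np.float64(79.9)]
top [1277, 1630, 1604, 1213] [[627.2, -101.8], [573.5, -148.8], [563.8, -69.4], [510.1, -116.0]]
[array([ 568.7, -108.9]), array([ 568.7, -109.1]), np.float64(6.9), np.float64(6.9), np.float64(118.0), np.float64(79.9)]
side [3043, 1850, 1788, 3244] [[572.2, -145.2], [626.3, -98.7], [509.8, -114.7], [562.1, -66.3]]
[array([ 568.1, -106.7]), array([ 567.2, -105.7]), np.float64(7.8), np.float64(7.3), np.float64(117.6), np.float64(79.6)]
side [2146, 1405, 1402, 2504] [[571.8, -146.9], [626.6, -99.7], [510.0, -115.4], [562.3, -67.1]]
[array([ 568.3, -107.5]), array([ 567., -107.]), np.float64(7.7), np.float64(6.7), np.float64(117.7), np.float64(80.4)]
```

```bash
cat >> h.py <<'E'
def down(deg,flip=False):
    a=np.radians(deg/2+(90 if flip else 0));return np.array([np.cos(a),np.sin(a),0])*np.pi
def st(): print('t',round(robot.read_t(),2),'p',np.round(robot.read_position(),1),'g',round(robot.read_gripper_width(),1),'F',np.round(robot.read_wrist_force(),1),'tip',robot.tip_reach)
E
python3 - <<'E'
from h import *
for nm,p,d in(('tub',[537.2,155.5,300],-5.9),('place',[568.5,-108.7,250],7.0),('tub2',[537.2,155.5,105],-5.9),('place2',[568.5,-108.7,135],7.0)):
    for fl in(0,1):
        q=robot.solve_ik(p,down(d,fl));print(nm,fl,None if q is None else np.round(q,2))
robot.movep([537.2,155.5,300],down(-5.9)); st()
robot.move_gripper(68); st()
snap('side','b');snap('top','b')
crop(load('side','b'),155,80,305,280,3,'cb_side')
E
```

```text
tub 0 [ 0.07  0.4   1.28 -0.    1.46  1.74]
tub 1 [ 0.07  0.4   1.28 -0.    1.46 -1.4 ]
place 0 [-0.39  0.47  1.31 -0.    1.36  1.06]
place 1 [-0.39  0.47  1.31 -0.    1.36 -2.09]
tub2 0 [ 0.07  0.62  1.54 -0.    0.99  1.74]
tub2 1 [ 0.07  0.62  1.54 -0.    0.99 -1.4 ]
place2 0 [-0.39  0.6   1.45 -0.    1.09  1.06]
place2 1 [-0.39  0.6   1.45 -0.    1.09 -2.09]
t 2.89 p [537.4 154.9 300. ] g 85.8 F [-0.  -0.4 -0.1] tip 72.6
t 3.22 p [537.3 155.3 300. ] g 67.9 F [-0.   0.4 -0.6] tip 72.6
```

View pics/cb_side.png

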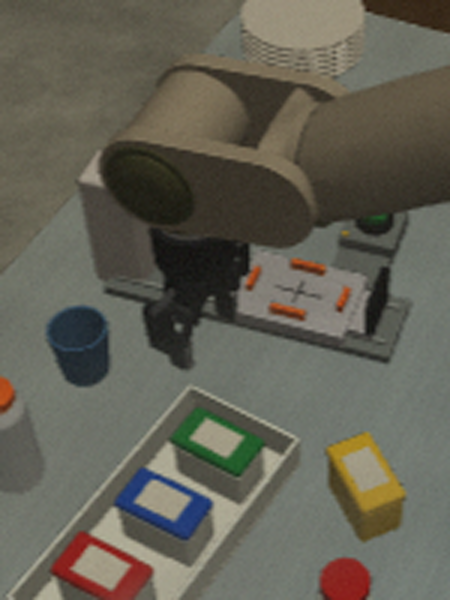

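Run:
```python
from h import *
print(robot.move_straight([537.2,155.5,106],down(-5.9),speed=120,stop_force=12)); st()
robot.move_gripper(45); st()
snap('side','c0')
print(robot.move_straight([537.2,155.5,116],speed=40)); st()
robot.move_straight([537.2,155.5,240],speed=150);robot.hold(.2);st()
f=snap('side','c');crop(f,155,80,305,280,3,'cc_side')
```

```text
False
t 5.08 p [537.4 155.5 106.5] g 67.9 F [ 0.6 -0.   0.4] tip 72.6
t 5.35 p [537.5 155.6 106.7] g 53.7 F [-1.   0.7  5.4] tip 72.6
False
t 5.8 p [537.1 155.5 116.1] g 53.4 F [-0.   0.6 -2.3] tip 72.6
t 6.97 p [537.1 155.5 239.2] g 53.1 F [-0.   0.3 -2.4] tip 72.6
```

View pics/cc_side.png

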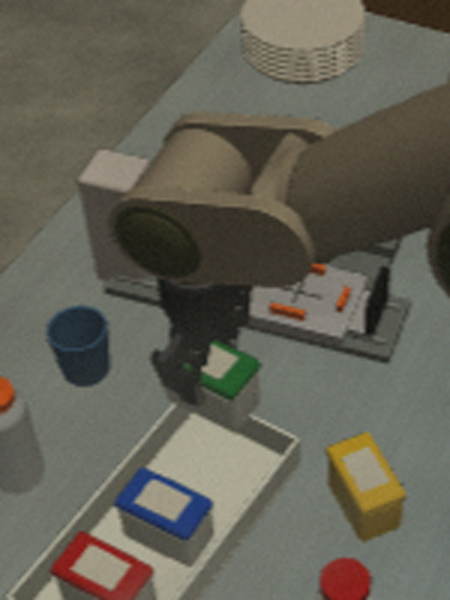

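Run:
```python
from h import *
robot.movep([568.5,-108.7,240],down(7.0));st()
robot.move_straight([568.5,-108.7,146],speed=100);robot.hold(.2);st()
s=snap('side','d');t=snap('top','d');crop(s,205,90,305,210,5,'cd_side')
```

```text
t 8.06 p [ 568.5 -107.7  240. ] g 53.6 F [ 0.7  0.3 -2.6] tip 72.6
t 9.35 p [ 568.6 -108.7  146.5] g 53.2 F [ 0.2  0.4 -2.1] tip 72.6
```

View pics/cd_side.png

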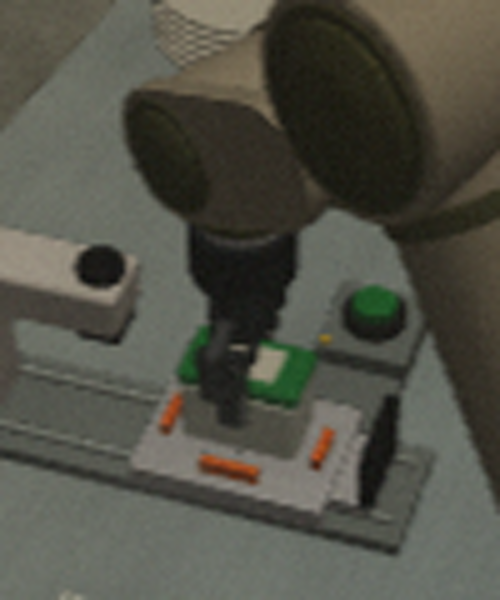

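Tub held upright about 10 mm above the stage, inside the four stops. Clear of the arm. Setting it down.

Run:
```python
from h import *
print(robot.move_straight([568.5,-108.7,135.5],speed=15,stop_force=4));robot.hold(.2);st()
robot.move_gripper(66);st()
robot.move_straight([568.5,-108.7,230],speed=120);st()
robot.movep([470,-20,280],down(7.0));st()
s=snap('side','e');t=snap('top','e');crop(s,215,130,305,200,7,'ce_side');crop(t,245,135,300,195,9,'ce_top')
for n,b,f in(('top',(255,145,295,190),t),('side',(228,150,282,192),s)):
    P,a=stops(f,b,46,thr=35);print(n,a);
    print(P.round(1).tolist())
    try: print([np.round(x,1) for x in frame(P)])
    except Exception as ex: print(ex)
    I=up(f,b).astype(int);m=(((I[...,1]-I[...,0])>20)*255).astype(np.uint8)
    print('lid',rectof(f,b,m,105))
    cs,hi=cv2.findContours(m,cv2.RETR_CCOMP,1);hs=[c for c,h in zip(cs,hi[0]) if h[3]>=0];c=max(hs,key=cv2.contourArea)
    print('  label',rectof(f,b,cv2.drawContours(m*0,[c],-1,255,-1),105))
```

```text
True
t 10.25 p [ 568.5 -108.7  136.6] g 53.2 F [0.5 0.  6. ] tip 72.6
t 10.53 p [ 567.9 -108.5  135.6] g 65.9 F [-0.1 -0.3 -0.7] tip 72.6
t 11.47 p [ 568.2 -108.6  229.2] g 66.0 F [ 0.3 -0.6 -1. ] tip 72.6
t 12.09 p [470.  -19.9 279.9] g 65.9 F [-0.5 -0.2  0.1] tip 72.6
top [1612, 2090, 710, 1115]
[[627.1, -101.8], [573.7, -148.3], [577.7, -67.5], [510.9, -119.9]]
[array([ 569. , -110.8]), array([ 575.7, -107.9]), np.float64(8.9), np.float64(-2.8), np.float64(117.6), np.float64(81.0)]
lid (array([ 566.8, -110.2]), array([ 572.6, -113.7]), array([54.1, 92.2]), 6.7)Traceback (most recent call last):
  File "<stdin>", line 14, in <module>
ValueError: max() iterable argument is empty
```

View pics/ce_side.png

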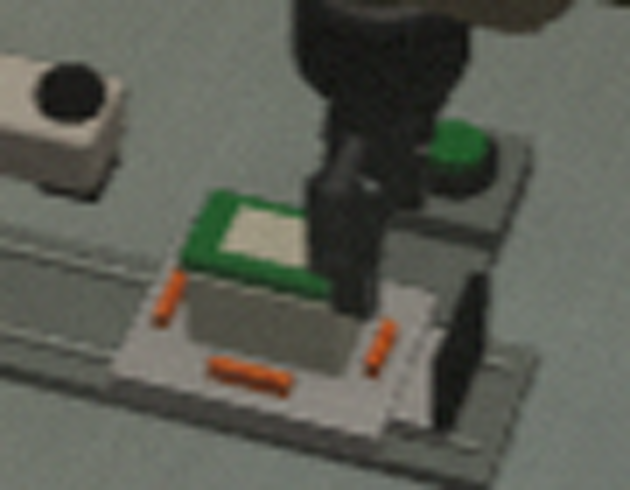

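View pics/ce_top.png

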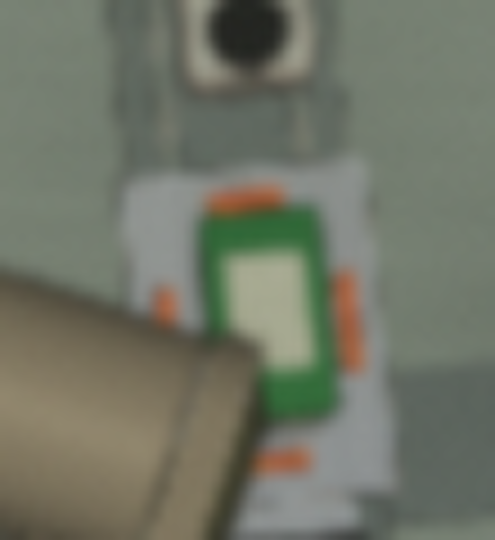

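```bash
cat > chk.py <<'E'
from h import *
def chk(tag,bt,bs):
  s=snap('side',tag);t=snap('top',tag);x0,y0,x1,y1=bs;crop(s,x0-10,y0-10,x1+25,y1+10,7,f'c{tag}_side');x0,y0,x1,y1=bt;crop(t,x0-10,y0-10,x1+10,y1+10,9,f'c{tag}_top')
  for n,b,f in(('top',bt,t),('side',bs,s)):
    try:
        P,a=stops(f,b,46,thr=35);print(n,a,P.round(1).tolist());print([np.round(x,1) for x in frame(P)])
        I=up(f,b).astype(int);m=(((I[...,1]-I[...,0])>20)*255).astype(np.uint8)
        print('lid',rectof(f,b,m,105))
        cs,hi=cv2.findContours(m,cv2.RETR_CCOMP,1);hs=[c for c,h in zip(cs,hi[0]) if h[3]>=0];c=max(hs,key=cv2.contourArea)
        print('  label',rectof(f,b,cv2.drawContours(m*0,[c],-1,255,-1),105))
    except Exception as ex: print(ex)
E
python3 - <<'E'
from chk import *
robot.movep([380,-260,260],down(7.0));st()
chk('f',(255,145,292,190),(228,145,279,192))
E
```

```text
t 13.2 p [ 380.4 -259.5  259.9] g 65.8 F [0.9 0.5 0. ] tip 72.6
top [1600, 2079, 1922, 1465] [[627.0, -101.8], [573.8, -148.4], [563.8, -69.5], [510.4, -116.1]]
[array([ 568.7, -109. ]), array([ 568.8, -108.9]), np.float64(7.0), np.float64(7.2), np.float64(117.6), np.float64(79.5)]
lid (array([ 566.7, -110. ]), array([ 565.7, -110. ]), array([54.2, 92.3]), 6.3)
  label (array([ 568.3, -110.3]), array([ 568. , -110.2]), array([35.4, 49.7]), 5.8)
side [260, 1685, 1657, 3022] [[555.2, -219.4], [626.6, -98.2], [509.9, -114.6], [562.5, -66.4]]
[array([ 568.2, -106.4]), array([ 558.8, -142.9]), np.float64(8.0), np.float64(-2.7), np.float64(117.8), np.float64(153.2)]
lid (array([ 565.8, -105.9]), array([ 565.7, -106.8]), array([60.4, 93. ]), 6.2)
  label (array([ 568. , -110.4]), array([ 568.1, -110.2]), array([36.3, 52.5]), 6.5)
```

View pics/cf_side.png

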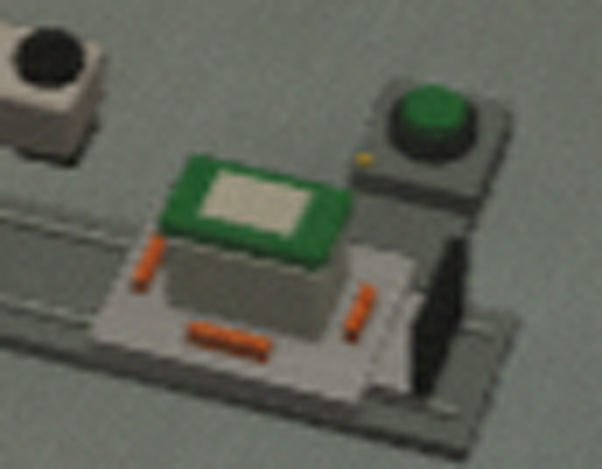

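View pics/cf_top.png

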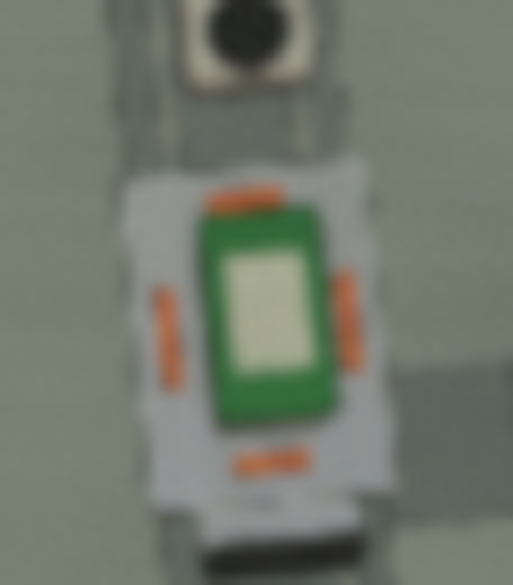

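Run:
```python
from h import *
d=np.array([np.cos(np.radians(7)),np.sin(np.radians(7)),0]);s0=np.array([568.7,-109,0])
P=lambda a,z:(s0+a*d+[0,0,z])
robot.move_gripper(0);st()
robot.movep(P(-160,200),down(7.0));st()
robot.move_straight(P(-160,130),speed=120);
robot.move_straight(P(-125,130),speed=60);st()
print(robot.move_straight(P(-112,130),speed=12,stop_force=2));st()
a=(np.array(robot.read_position())-s0)@d;print('contact a',a)
print(robot.move_straight(P(a+92,130),speed=45,stop_force=20));st()
print(robot.move_straight(P(a+130,130),speed=12,stop_force=12));st()
print('end a',(np.array(robot.read_position())-s0)@d)
robot.hold(.2);st()
s=snap('side','g');crop(s,180,110,300,200,6,'cg_side')
```

```text
t 13.93 p [ 380. -260.  260.] g -0.1 F [0.2 0.3 0.6] tip 72.6
t 14.57 p [ 410.3 -128.8  200.3] g -0.3 F [ 0.  -0.4 -0.3] tip 72.6
t 16.04 p [ 444.5 -124.1  129.9] g 0.2 F [ 0.4  0.9 -1. ] tip 72.6
True
t 16.69 p [ 451.2 -123.3  129.7] g 0.1 F [ 0.1 -0.3  0.7] tip 72.6
contact a -118.39319038795448
False
t 18.89 p [ 542.6 -112.3  130.1] g -0.1 F [-2.7  0.3 -0.8] tip 72.6
True
t 20.38 p [ 556.5 -110.4  129.6] g -0.1 F [ 0.2 -0.7  0.2] tip 72.6
end a -12.280304703496277
t 20.58 p [ 556.1 -110.4  129.4] g -0.1 F [-0.5  0.1 -0.6] tip 72.6
```

View pics/cg_side.png

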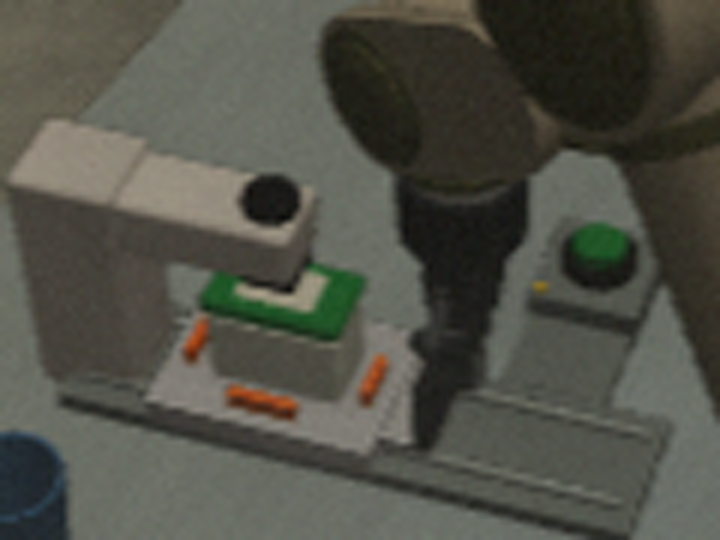

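Run:
```python
from h import *
d=np.array([np.cos(np.radians(7)),np.sin(np.radians(7)),0]);s0=np.array([568.7,-109,0])
P=lambda a,z:(s0+a*d+[0,0,z])
A=lambda:(np.array(robot.read_position())-s0)@d
print(robot.move_straight(P(-2,130),speed=10,stop_force=22));print(A());st()
robot.hold(.2);print(A())
robot.move_straight(P(-50,130),speed=80)
robot.move_straight(P(-60,200),speed=150);st()
# button
robot.movep([534.4,-269,52+72.6+40],down(7.0));st()
s=snap('side','i');crop(s,220,110,310,200,6,'ci_side')
```

```text
True
-11.687092937253583
t 21.19 p [ 557.1 -110.2  129.2] g -0.4 F [ 0.3  0.1 -0.1] tip 72.6
-11.747444620217195
t 22.64 p [ 509.1 -116.2  199.4] g -0.1 F [-0.4  0.2 -0. ] tip 72.6
t 23.32 p [ 534.1 -268.8  163.7] g 0.1 F [0.2 0.1 0.3] tip 72.6
```

View pics/ci_side.png

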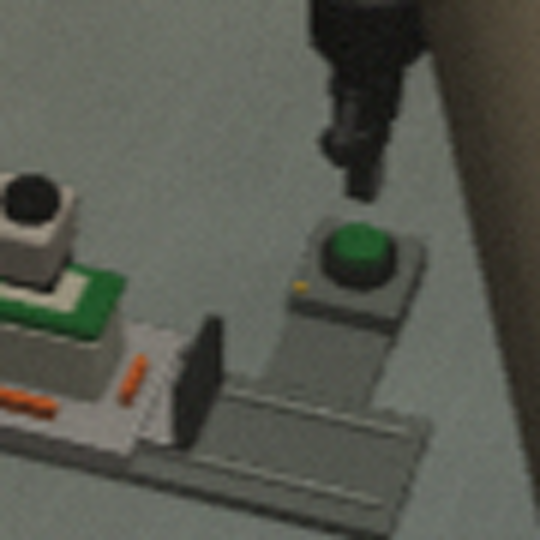

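Run:
```python
from chk import *
robot.move_straight([534.4,-269,132],speed=80);
print(robot.move_straight([534.4,-269,112],speed=12,stop_force=2));st()
z0=robot.read_position()[2]
print(robot.move_straight([534.4,-269,105],speed=8,stop_force=18));print('travel',z0-robot.read_position()[2]);st()
robot.hold(.2)
robot.move_straight([534.4,-269,180],speed=100);st()
robot.movep([380,-300,260],down(7.0));st()
chk('k',(250,115,295,170),(205,135,265,190))
crop(load('side','k'),150,100,310,220,5,'k_wide')
```

```text
True
t 24.83 p [ 534.4 -269.   122.4] g -0.1 F [ 0.7 -0.7  2.7] tip 72.6
True
travel 3.745942043324675
t 25.77 p [ 534.4 -269.   118.6] g 0.0 F [-1.   0.7  7. ] tip 72.6
t 26.74 p [ 534.1 -268.8  179.2] g 0.2 F [0.2 0.9 0.8] tip 72.6
t 27.48 p [ 380.5 -300.   259.4] g -0.0 F [ 0.7  0.  -0.3] tip 72.6
top [2086, 1977, 1501] [[678.9, -135.3], [669.7, -56.4], [616.3, -103.6]]
[array([643., -80.]), array([674.3, -95.9]), np.float64(41.5), np.float64(6.6), np.float64(71.3), np.float64(79.5)]
lid (array([ 644.2, -100.2]), array([ 640.9, -100. ]), array([36.3, 53.2]), -84.1)
max() iterable argument is empty
side [1471, 1744, 2993] [[732.0, -83.0], [615.4, -100.3], [668.7, -53.3]]
[array([673.7, -91.6]), array([642.1, -76.8]), np.float64(8.5), np.float64(-48.6), np.float64(117.9), np.float64(71.0)]
lid (array([670.8, -92.4]), array([661.7, -86.8]), array([61.2, 93. ]), 6.6)
max() iterable argument is empty
```

View pics/k_wide.png

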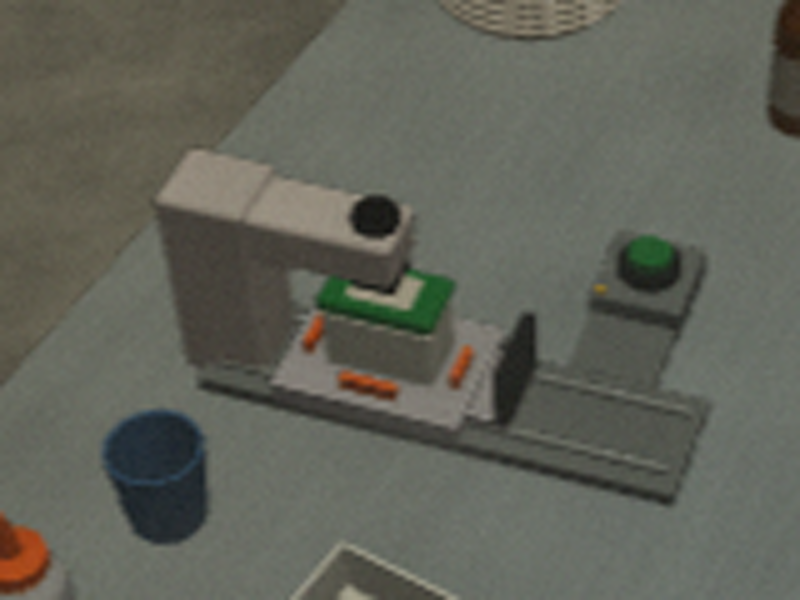

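View pics/top_k.png

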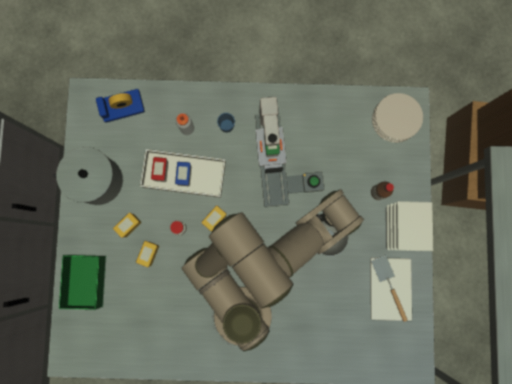

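View pics/ck_side.png

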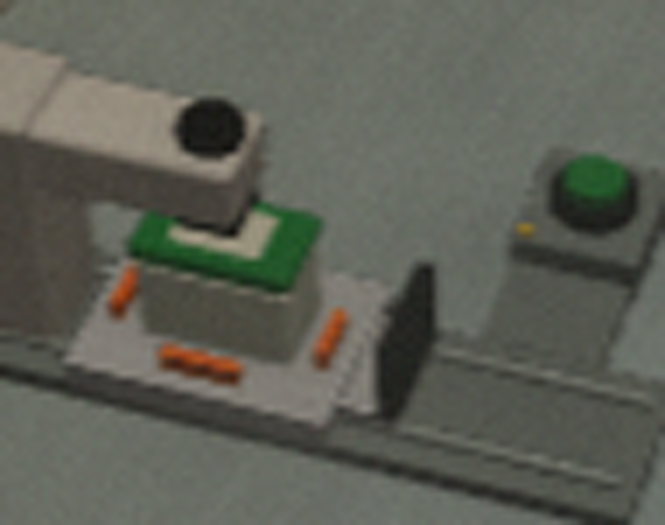

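Run:
```python
from h import *
robot.hold(.3);st();robot.hand_in()
```

```text
t 27.88 p [ 380.4 -299.9  259.7] g -0.3 F [ 0.1 -0.1  0.2] tip 72.6
the job is handed in; nothing more can be done
```

I moved the green tub from the basket to the stage, pushed the stage home, then pressed and released the start button. I handed the job in at 27.9 s, with the arm clear of everything.

- **Tub placing:** it was set down upright with a light touch of about 6 N. The cameras put it about 0.6 mm (x) and 1.3 mm (y) from the midpoint between the stops. Its heading is within about 1° of the stage's, so by the cameras the side gaps could be about 8 and 10 mm. The gripper position at set-down suggested a smaller sideways error. I did not correct it, because the difference is within the camera calibration error.
- **Stage:** it travelled about 106.6 mm, which matches the home position I calculated, and a second push stopped firmly (22 N limit) after 0.6 mm more. The tub moved with it by the same amount, though the stamping arm hid part of the lid, so that last check is rougher.
- **Button:** the fingertips went down to 46 mm above the table, which is exactly full travel. The force limit of 18 N, well above the 5 N spring, stopped them there. In the last picture the button is up again.
- **Everything else:** the last pictures show the other objects where they were.

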